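# Tip the drained well plates wells up

### The arm

A 6-joint arm with a two-finger parallel gripper is mounted at the origin on the work surface. World frame = base frame: x ahead of the robot, y to its left, z up, the work surface at z = 0. Lengths are in m, angles in rad, forces in N, time in s.
With the tool pointing down it reaches from about 0.425 to 0.95 m from the base axis. Payload 3.5 kg.
Tool frame: the origin (TCP) lies at the very end of the fingers, on their centre line; the grasp point (between the pads) lies 19 mm behind it (ctrl.grip_point_offset is the distance from the TCP to the grasp point, in m); z points along the fingers, y is the line along which they close (so a half turn about z gives the same grasp; the last joint's range is limited). The gripper opens to 85 mm and grips with 20 to 120 N. Pads are 22 mm wide; open, the fingers measure 114 mm over their backs; the gripper's body (76 mm by 85 mm) begins 54 mm behind the grasp point. The pads swing forward as they close: fully open they stand 13 mm farther back than shut.
Start: joints at [-1.487, 0.286, 1.577, -0, 1.279, -0.15], TCP at [0.156, -0.657, 0.231] pointing down, gripper open.
Joint ranges: [-2.77, 2.77], [-0.9, 2.22], [0.21, 2.48], [-1.53, 4.67], [0.24, 2.81], [-2.84, 2.84]. Speed limits (rad/s): [2.79, 2.79, 3.14, 3.14, 3.14, 3.14].

### API

Orientations are given as a unit quaternion [x, y, z, w].
In Python, from plant import ctrl gives the robot as it stands. The module is installed in compiled form; this text tells all that it offers.
- The arm moves only by the shell command python3 -m pendant 'ROWS' [OPENING] [FORCE]. ROWS is JSON, a list of rows, each an object of numbers: "dx", "dy", "dz": the shift along the tool's x, y, z in cm; "twist": the turn about the tool's z in degrees. A call has 1 to 10 rows; each row is the pose to reach, as a shift and turn from the pose commanded when the call began, along the tool's axes at that moment; what a row does not reach only later rows make up. A row lasts 1/8 s, in which the tool goes at most 62.5 mm and 10.7 degrees, less where a joint would pass 70% of its speed; a pose out of reach is approached as far as the arm can. A call with a gripper value outside its range is refused whole. OPENING is the opening in per cent of the stroke, from 0 (shut) to 100 (fully open), set as the call begins (- or left out, the last holds). The fingers move at their own pace and stop on an object; FORCE is the grip in N (left out, the last holds). Time passes only in rows, so rows that repeat a pose let the fingers close. It gives the time, the measured TCP pose, the force, the opening and the grip force at its end, in the units of the state.
- ctrl.get_state(): the state, without advancing time (a new reading comes with each control period).
- ctrl.read_camera(name): name is "scene" or "top"; returns a dict with "img" (420x560x3 uint8, red, green, blue), "depth" (420x560 float32, m along the optical axis (not along the pixel's ray), 0 where there is no reading), "camera_matrix" (3x3 intrinsics, pixels), "xyz" and "rotation" of the camera in the world. Camera axes: x right, y up, looking along -z (the intrinsics and any distortion apply to the point x, -y, -z); pixel columns grow to the right and rows downward; lengths in m; the calibration is good to about 2 mm. A picture is of the moment at which its call begins.
- ctrl.sign_off(): hands the job in; it is judged then, once.
The state is a dict: "time": time; "qpos": joint angles; "dq": joint speeds; "joint_efforts": joint torques, N m; "eef_pos": TCP position; "tcp_rot": TCP orientation; "contact_force": force on the tool from outside, world axes, zero at the start; "wrist_torque": the same for the moment, N m; "opening": opening from 0.0 (shut) to 1.0 (fully open); "finger_force": force on a finger pad.
Only numpy, scipy, OpenCV 4.12 (cv2) and the standard library are available. Lean on these libraries where they do the work, as an engineer would, in place of code of your own. Each camera call takes 0.05 s, during which the arm holds its last target. There are 200 camera calls.

### The job

Two white well plates have been left to drain on edge on the black mat. With light pushes of the fingers, tip each of them over where it stands, so that both lie flat on the mat with their wells facing up, ready to be filled. Only push the plates: do not grip, lift or carry them, and leave everything else as it is.

Things in the scene. Friction and masses are not known exactly. Their poses are not given: they have to be found in the camera images.
- deep_plate: white deep well plate, 41 mm thick, 128 long, standing on a long edge, 85 high. One broad side has 4x6 dark round wells (practically flush); the other, its underside, is plain, with a 6 mm thick flange 6 mm proud at the short ends. Origin: block centre; x: out of the well side, which may look any way round; y: lengthwise; z: up while standing. 140-260 g; falls by itself once leaning 26 degrees
- shallow_plate: white shallow well plate, 22 mm thick, else the same shape: 128 long, standing on a long edge, 85 high, 4x6 wells on one broad side, plain underside with the flange on the other. Origin: block centre; x: out of the well side, which may look any way round; y: lengthwise; z: up while standing. 75-145 g; falls by itself once leaning 15 degrees
- mat: fixed black ribbed drain mat, 340 x 760 x 6 mm, long side roughly across the robot's front. Origin: centre of its underside, on the bench; x axis away from the robot, y along its length. The plates stand near its left and right parts, about 440 mm apart; either one can be on either side.
- vial: bystander: small closed bottle, 32 mm diameter, 75 mm high, upright on the mat between the plates. Origin: centre of its underside.
- dish: bystander: clear closed dish, 60 mm diameter, 16 mm high, on the mat between the plates, nearer the robot than the vial. Origin: centre of its underside.
- tube_rack: bystander: grey tube rack, 70 x 160 mm, 90 mm high, on the bench beyond the mat. Origin: centre of its underside.
- beaker: bystander: glass beaker, 60 mm diameter, 90 mm high, on the bench beyond the mat, left. Origin: centre of its underside.
- jar: bystander: amber glass jar, 64 mm diameter, 120 mm high, on the bench beyond the mat, right of the rack. Origin: centre of its underside.
- slide_case: bystander: flat black slide case, 90 x 170 x 33 mm, lying on the bench just off the right end of the mat. Origin: centre of its underside.
Mind the look-alikes: they are no part of the job. What is shaped like the shallow_plate but orange or purple is not meant.

How it is judged:
At the end, for the whole second after the job is handed in: Both plates lie at rest flat on the mat, wells up (within 0.06 rad), their centres within 110 mm of where they started (tipping alone moves them up to about 70 mm), and every other thing is within 25 mm of its place (angle between each of deep_plate, shallow_plate's own x axis and vertical below 0.06 rad and distance of each of deep_plate, shallow_plate from where it was at the start of the episode below 0.11 m and linear speed of each of deep_plate, shallow_plate below 0.02 m/s and angular speed of each of deep_plate, shallow_plate below 0.1 rad/s and height (world z) of deep_plate between 0.0235 and 0.034 m and height (world z) of shallow_plate between 0.014 and 0.024 m and distance of each of vial, dish, tube_rack, beaker, jar, slide_case from where it was at the start of the episode below 0.025 m); the robot touches nothing.
It fails at once if a plate is lifted or carried instead of being tipped about its lower edge (height (world z) of deep_plate above 0.075 m or (height (world z) of deep_plate above 0.06 m and angle between deep_plate's own x axis and vertical below 0.5 rad)).
It fails at once if a plate is lifted or carried instead of being tipped about its lower edge (height (world z) of shallow_plate above 0.075 m or (height (world z) of shallow_plate above 0.06 m and angle between shallow_plate's own x axis and vertical below 0.5 rad)).
It fails at once if a plate is squeezed or pushed hard (over 15 N) (contact force between the fingers and deep_plate above 15 N or contact force between the fingers and shallow_plate above 15 N).
It fails at once if a bystander is shifted more than 25 mm or tipped ((distance of vial from where it was at the start of the episode above 0.025 m or angle between vial's own z axis and vertical above 0.3 rad) or (distance of dish from where it was at the start of the episode above 0.025 m or angle between dish's own z axis and vertical above 0.3 rad) or (distance of tube_rack from where it was at the start of the episode above 0.025 m or angle between tube_rack's own z axis and vertical above 0.3 rad) or (distance of beaker from where it was at the start of the episode above 0.025 m or angle between beaker's own z axis and vertical above 0.3 rad) or (distance of jar from where it was at the start of the episode above 0.025 m or angle between jar's own z axis and vertical above 0.3 rad) or (distance of slide_case from where it was at the start of the episode above 0.025 m or angle between slide_case's own z axis and vertical above 0.3 rad)).
It also fails if it takes over 40 s, if anything falls off the work surface, if the arm or the gripper's body presses on something with over 40 N, if the wrist force passes 120 N, or if a joint passes its speed limit or range.

## Working session

There is one attempt and no reset: what is moved stays moved. The work goes in short steps, Python scripts to look and compute and a shell command to move; the robot and the scene stay as the last step left them, time stands still between calls to the robot, and variables do not carry over. Pictures are saved under pics/ and viewed, at most 10 in all, crops included, and the job is handed in when it is done.

```bash
mkdir -p pics; cat > h.py <<'E'
import numpy as np, cv2
from plant import ctrl
def cap(n,f=None):
    c=ctrl.read_camera(n)
    if f: cv2.imwrite('pics/'+f,c['img'][:,:,::-1])
    return c
def cloud(c):
    h,w=c['depth'].shape; u,v=np.meshgrid(np.arange(w),np.arange(h)); K=np.array(c['camera_matrix']); d=c['depth']
    p=np.stack([(u-K[0,2])/K[0,0]*d,-(v-K[1,2])/K[1,1]*d,-d],-1)
    return p@np.array(c['rotation']).T+np.array(c['xyz'])
E
python3 - <<'E'
from h import *
for n in('scene','top'):
    c=cap(n,n+'.png'); print(n,c['xyz'],c['rotation'],c['camera_matrix'])
    P=cloud(c); i=c['img'].astype(int)
    m=((i.min(-1)>150)&(i.max(-1)-i.min(-1)<30)&(c['depth']>0)&(P[...,2]>.015)&(P[...,2]<.12)).astype('uint8')
    k,l,s,ce=cv2.connectedComponentsWithStats(m)
    for j in range(1,k):
        if s[j,4]>60:
            q=P[l==j]; print(s[j],q.min(0).round(3),q.max(0).round(3),np.median(q,0).round(3))
print({k:np.round(v,3) for k,v in ctrl.get_state().items()})
E
```

```text
scene [1.37042676 0.15106954 0.8334482 ] [0.24072878 0.34470237 0.72766041 0.5419781 ] [[453.47698245   0.         281.24623654]
 [  0.         453.47698245 205.37233981]
 [  0.           0.           1.        ]]Traceback (most recent call last):
  File "<stdin>", line 4, in <module>
  File "h.py", line 10, in cloud
    return p@np.array(c['rotation']).T+np.array(c['xyz'])
           ~^~~~~~~~~~~~~~~~~~~~~~~~~~
ValueError: matmul: Input operand 1 has a mismatch in its core dimension 0, with gufunc signature (n?,k),(k,m?)->(n?,m?) (size 4 is different from 3)
```

View pics/scene.png

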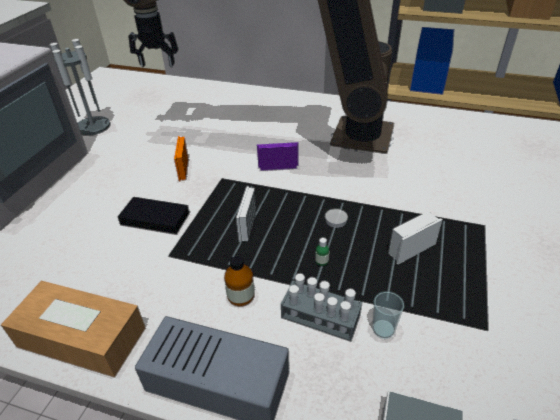

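Scene: the thin plate is at (246,215) on the robot's right, the thick one at (416,238) on its left. The orange and purple decoys are off the mat. The rotation is a quaternion, so I'll fix the helper.

```bash
sed -i "s/np.array(c\['rotation'\]).T/R.from_quat(c['rotation']).as_matrix().T/; 1a from scipy.spatial.transform import Rotation as R" h.py
cat > meas.py <<'E'
from h import *
import sys
t=sys.argv[1]; tiles=[]
for n in('scene','top'):
    c=cap(n,n+t+'.png'); print(n,np.round(c['xyz'],3))
    P=cloud(c); i=c['img'].astype(int)
    reg=(P[...,0]>.4)&(P[...,0]<.85)&(abs(P[...,1])<.38)&(c['depth']>0)
    m=(reg&(i.max(-1)-i.min(-1)<45)&(i.min(-1)>90)&(P[...,2]>.012)&(P[...,2]<.12)).astype('uint8')
    k,l,s,ce=cv2.connectedComponentsWithStats(m)
    for j in range(1,k):
        if s[j,4]>60:
            q=P[l==j]; h=q[:,2]; T=q[h>h.max()-.012]
            print(s[j],'rng',np.percentile(q,2,0).round(3),np.percentile(q,98,0).round(3))
            r=cv2.minAreaRect((T[:,:2]*1000).astype('float32')); print('   topslab rect mm',np.round(r[0]),np.round(r[1]),round(r[2],1),len(T))
            x,y,w,hh=s[j,:4]; a=c['img'][max(0,y-8):y+hh+8,max(0,x-8):x+w+8,::-1]; tiles.append(cv2.resize(a,(260,260),interpolation=cv2.INTER_CUBIC))
while len(tiles)%3: tiles.append(np.zeros((260,260,3),'uint8'))
rows=[np.hstack(tiles[a:a+3]) for a in range(0,min(len(tiles),6),3)]
cv2.imwrite('pics/tiles%s.png'%t,np.vstack(rows))
E
python3 meas.py 1; python3 -c "
from h import *
print({k:np.round(v,3) for k,v in ctrl.get_state().items()})"
```

```text
scene [1.37  0.151 0.833]
[237 186  17  55 459] rng [ 0.496 -0.233  0.016] [ 0.614 -0.2    0.093]
   topslab rect mm [ 550. -218.] [129.  23.] 8.3 277
[325 209  23  18 287] rng [ 0.436 -0.023  0.015] [0.491 0.03  0.025]
   topslab rect mm [464.   4.] [57. 59.] 73.7 283
[ 390  211   52   52 1555] rng [0.476 0.158 0.015] [0.577 0.26  0.092]
   topslab rect mm [519. 206.] [ 44. 125.] 48.7 681
[317 255  11   9  80] rng [ 0.627 -0.007  0.015] [0.638 0.016 0.042]
   topslab rect mm [634.   5.] [ 8. 24.] 12.1 36
[ 281  274   82   53 2039] rng [ 0.745 -0.039  0.045] [0.81  0.111 0.091]
   topslab rect mm [777.  36.] [132.  57.] 84.3 636
[226 286  26  17 278] rng [ 0.782 -0.176  0.018] [ 0.804 -0.123  0.057]
   topslab rect mm [ 796. -144.] [17. 53.] 20.5 74
[373 304  30  32 629] rng [0.745 0.149 0.015] [0.798 0.198 0.09 ]
   topslab rect mm [789. 173.] [23. 55.] 3.8 112
top [ 0.334 -0.117  1.399]
[ 183  106   61   32 1253] rng [ 0.741 -0.041  0.041] [0.807 0.116 0.094]
   topslab rect mm [774.  38.] [131.  56.] 85.2 313
[150 109  26  28 441] rng [0.741 0.147 0.014] [0.796 0.201 0.093]
   top
[... 227 characters left out ...]
 0.096]
   topslab rect mm [516. 209.] [ 44. 127.] 49.4 674
[212 225  22  22 373] rng [ 0.436 -0.021  0.016] [0.489 0.031 0.028]
   topslab rect mm [463.   5.] [57. 58.] 46.4 340
{'time': np.float64(0.15), 'qpos': array([-1.487,  0.287,  1.578, -0.   ,  1.279, -0.15 ]), 'dq': array([ 0.   , -0.002, -0.005,  0.   ,  0.   ,  0.   ]), 'joint_efforts': array([ 2.0000e-03, -4.0660e+01, -2.9314e+01, -0.0000e+00,  4.0000e-03,
        0.0000e+00]), 'eef_pos': array([ 0.156, -0.656,  0.23 ]), 'tcp_rot': array([ 0.993,  0.117,  0.   , -0.001]), 'contact_force': array([-1.019,  0.444, -0.011]), 'wrist_torque': array([-0.002, -0.014, -0.012]), 'finger_force': np.float64(0.0), 'opening': np.float64(1.0)}
```

View pics/top1.png

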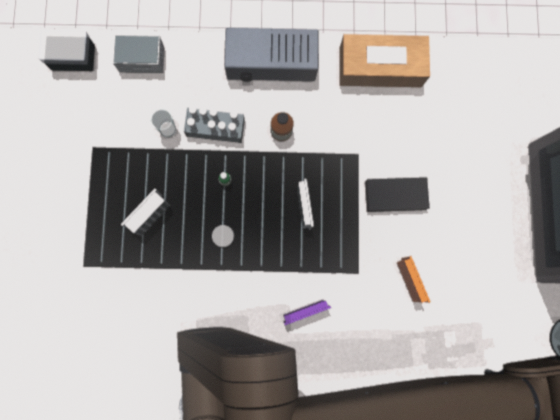

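View pics/tiles1.png

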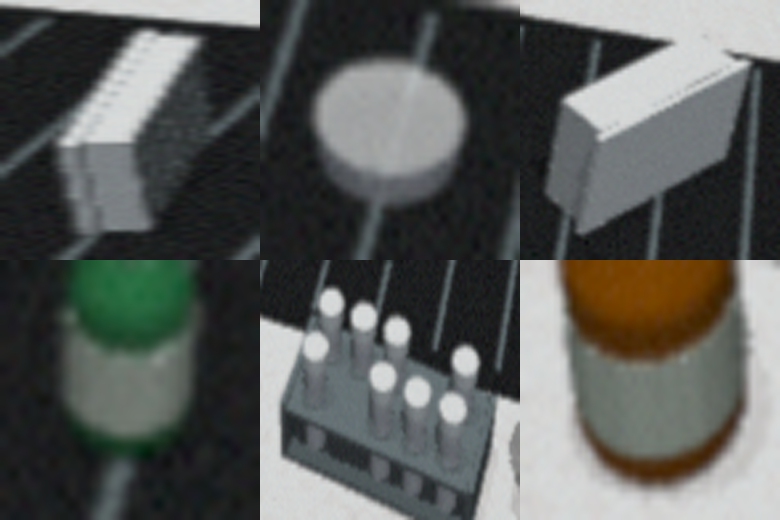

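The right plate is shallow_plate, at (0.550, -0.217); its wells appear to face +y (towards the vial). The left plate is deep_plate, at (0.517, 0.208); the plain flanged side faces away from the robot. I'll move beside the shallow plate with the fingers shut and zoom into the top view to confirm which way the wells face.

```bash
python3 - <<'E'
import cv2,numpy as np
i=cv2.imread('pics/top1.png');s=cv2.imread('pics/scene.png')
f=lambda a:cv2.convertScaleAbs(cv2.resize(a,(390,390),interpolation=cv2.INTER_CUBIC),alpha=1.6,beta=10)
cv2.imwrite('pics/z.png',np.hstack([f(i[170:240,270:340]),f(s[180:245,212:277])]))
cv2.imwrite('pics/z2.png',f(i[175:250,110:185]))
E
python3 -m pendant '[{"dx":5,"dy":-4},{"dx":10,"dy":-8},{"dx":15,"dy":-12},{"dx":20,"dy":-16},{"dx":25,"dy":-20},{"dx":30,"dy":-24},{"dx":35,"dy":-28},{"dx":40,"dy":-32},{"dx":45,"dy":-36},{"dx":48.9,"dy":-39.1}]' 0
```

```text
$[0]: bad value
```

View pics/z.png

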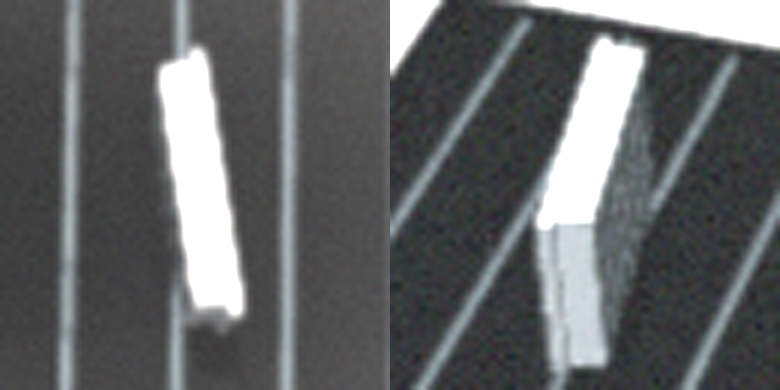

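View pics/z2.png

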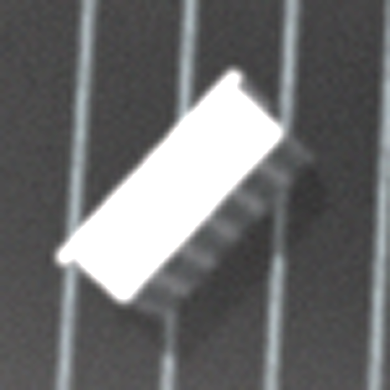

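The zooms confirm it. The shallow plate's flange is on the -y side (protrusion at its upper right, 205,50) and its wells face +y. The deep plate's flange is on the far-left edge, with dark well columns on the near-right side. The move was refused, probably because each row needs all its keys.

```bash
python3 -m pendant '[{"dx":5,"dy":-4,"dz":0,"twist":0},{"dx":10,"dy":-8,"dz":0,"twist":0},{"dx":15,"dy":-12,"dz":0,"twist":0},{"dx":20,"dy":-16,"dz":0,"twist":0},{"dx":25,"dy":-20,"dz":0,"twist":0},{"dx":30,"dy":-24,"dz":0,"twist":0},{"dx":35,"dy":-28,"dz":0,"twist":0},{"dx":40,"dy":-32,"dz":0,"twist":0},{"dx":45,"dy":-36,"dz":0,"twist":0},{"dx":48.9,"dy":-39.1,"dz":0,"twist":0}]' 0
```

```text
time: 1.4
eef_pos: [0.5417, -0.1619, 0.2312]
tcp_rot: [0.993, 0.117, 0.0, 0.0]
contact_force: [-0.4, -0.2, -0.5]
opening: -0.0
finger_force: 0.0
```

```bash
python3 -m pendant '[{"dx":0,"dy":0,"dz":5,"twist":4.4},{"dx":0,"dy":0,"dz":10,"twist":4.4},{"dx":0,"dy":0,"dz":14,"twist":4.4},{"dx":0,"dy":0,"dz":15.6,"twist":4.4},{"dx":0,"dy":0,"dz":15.6,"twist":4.4}]'
python3 - <<'E'
from h import *
c=cap('top','t3.png');a=c['img'][130:250,240:380,::-1];cv2.imwrite('pics/t3z.png',cv2.resize(a,(700,600),interpolation=cv2.INTER_CUBIC))
E
```

```text
time: 2.02
eef_pos: [0.5403, -0.1637, 0.0746]
tcp_rot: [0.997, 0.078, -0.001, -0.001]
contact_force: [-0.2, -0.4, 1.0]
opening: -0.002
finger_force: 0.0
```

View pics/t3z.png

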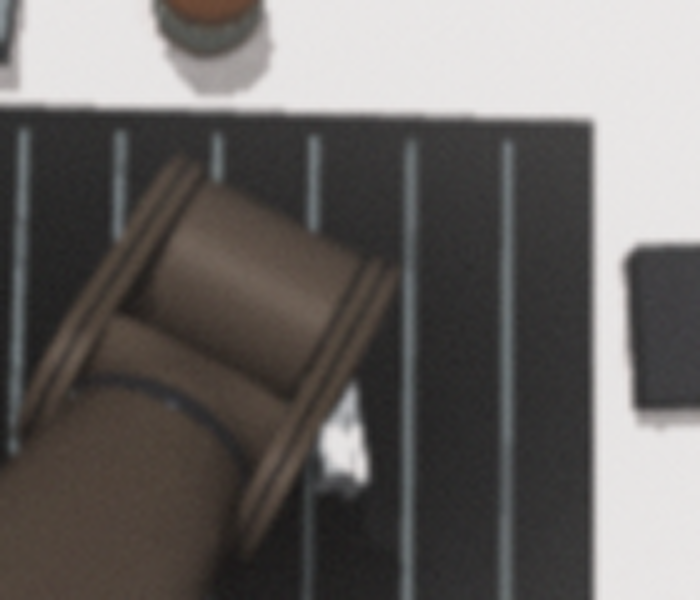

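The arm hides the plate (only its near end shows at 345,450), but the geometry agrees. Pushing along tool +y now.

```bash
python3 -m pendant '[{"dx":0,"dy":0.8,"dz":0,"twist":0},{"dx":0,"dy":1.4,"dz":0,"twist":0},{"dx":0,"dy":1.8,"dz":0,"twist":0},{"dx":0,"dy":2.2,"dz":0,"twist":0},{"dx":0,"dy":2.6,"dz":0,"twist":0},{"dx":0,"dy":3.0,"dz":0,"twist":0},{"dx":0,"dy":3.4,"dz":0,"twist":0},{"dx":0,"dy":3.8,"dz":0,"twist":0}]'
python3 meas.py 4 | grep -B0 -A1 -E "scene|top |-0\.2|-0\.3"
```

```text
time: 3.08
eef_pos: [0.5468, -0.2016, 0.0753]
tcp_rot: [0.997, 0.078, -0.0, -0.0]
contact_force: [-0.9, -0.8, 0.1]
opening: -0.002
finger_force: 0.1
scene [1.37  0.151 0.833]
[233 196  15  45 378] rng [ 0.537 -0.235  0.014] [ 0.615 -0.202  0.094]
   topslab rect mm [ 571. -224.] [87. 22.] 9.8 187
--
top [ 0.334 -0.117  1.399]
[ 183  106   61   32 1283] rng [ 0.741 -0.041  0.041] [0.807 0.116 0.094]
```

```bash
python3 -m pendant '[{"dx":0,"dy":0.4,"dz":0,"twist":0},{"dx":0,"dy":0.8,"dz":0,"twist":0},{"dx":0,"dy":1.2,"dz":0,"twist":0},{"dx":0,"dy":1.6,"dz":0,"twist":0},{"dx":0,"dy":1.9,"dz":0,"twist":0}]'
python3 meas.py 5 | grep -A1 -E "scene|top |-0\.2|-0\.3"
```

```text
time: 3.8
eef_pos: [0.5498, -0.2204, 0.0753]
tcp_rot: [0.997, 0.078, -0.0, 0.0]
contact_force: [-0.6, -0.4, 0.2]
opening: 0.002
finger_force: 0.0
scene [1.37  0.151 0.833]
[213 192  39  49 886] rng [ 0.51  -0.289  0.018] [ 0.62  -0.213  0.078]
   topslab rect mm [ 558. -275.] [118.  25.] 10.9 200
--
top [ 0.334 -0.117  1.399]
[ 183  106   61   32 1296] rng [ 0.741 -0.041  0.041] [0.807 0.116 0.094]
--
[321 202  20  26 249] rng [ 0.494 -0.314  0.018] [ 0.552 -0.269  0.049]
   topslab rect mm [ 521. -300.] [36. 67.] 59.7 171
```

Shallow plate is falling flat. Raising the tool.

```bash
python3 -m pendant '[{"dx":0,"dy":-1,"dz":-5,"twist":0},{"dx":0,"dy":-2,"dz":-10,"twist":0},{"dx":0,"dy":-2,"dz":-14,"twist":0}]'
python3 meas.py 6 | grep -A1 -E "scene|top |-0\.2|-0\.3"
python3 -c "
from h import *
s=ctrl.get_state();print(s['qpos'],s['eef_pos'],s['tcp_rot'])"
```

```text
time: 4.28
eef_pos: [0.5468, -0.1998, 0.2176]
tcp_rot: [0.997, 0.079, 0.001, 0.0]
contact_force: [0.0, -0.7, -0.1]
opening: 0.006
finger_force: 0.0
scene [1.37  0.151 0.833]
[ 207  204   41   37 1096] rng [ 0.501 -0.314  0.013] [ 0.62  -0.225  0.031]
   topslab rect mm [ 558. -272.] [120.  86.] 9.0 990
--
top [ 0.334 -0.117  1.399]
[ 183  106   61   32 1263] rng [ 0.741 -0.041  0.04 ] [0.806 0.116 0.094]
--
[314 191  28  38 493] rng [ 0.495 -0.317  0.013] [ 0.58  -0.254  0.034]
   topslab rect mm [ 542. -278.] [85. 73.] 8.6 414
[308 193  16  13  62] rng [ 0.553 -0.267  0.023] [ 0.581 -0.231  0.035]
   topslab rect mm [ 565. -253.] [20. 46.] 26.1 56
[-5.24972960e-01  9.17529253e-02  1.81851785e+00  6.89041704e-05
  1.21958980e+00  8.88246788e-01] [ 0.54942957 -0.20160026  0.22209171] [0.99688157 0.07869382 0.00484734 0.00330369]
```

Shallow plate lies flat (top at about 0.03, footprint 120x86). Now to the deep plate, turning so that tool +x is the push direction.

```bash
python3 -m pendant '[{"dx":-0.2,"dy":-5,"dz":0,"twist":-6},{"dx":-0.4,"dy":-10,"dz":0,"twist":-12},{"dx":-0.7,"dy":-15,"dz":0,"twist":-18},{"dx":-1,"dy":-20,"dz":0,"twist":-24},{"dx":-1.2,"dy":-25,"dz":0,"twist":-30},{"dx":-1.4,"dy":-30,"dz":0,"twist":-35},{"dx":-1.6,"dy":-34,"dz":0,"twist":-40},{"dx":-1.7,"dy":-36.7,"dz":0,"twist":-40},{"dx":-1.7,"dy":-36.7,"dz":0,"twist":-40}]'
```

```text
time: 5.5
eef_pos: [0.4714, 0.1607, 0.2143]
tcp_rot: [0.909, 0.416, -0.001, -0.0]
contact_force: [0.8, -0.0, -0.7]
opening: -0.003
finger_force: 0.0
```

```bash
python3 -m pendant '[{"dx":0,"dy":0,"dz":5,"twist":0},{"dx":0,"dy":0,"dz":10,"twist":0},{"dx":0,"dy":0,"dz":13.9,"twist":0},{"dx":1,"dy":0,"dz":13.9,"twist":0},{"dx":1.8,"dy":0,"dz":13.9,"twist":0},{"dx":2.3,"dy":0,"dz":13.9,"twist":0},{"dx":2.7,"dy":0,"dz":13.9,"twist":0},{"dx":3.1,"dy":0,"dz":13.9,"twist":0},{"dx":3.5,"dy":0,"dz":13.9,"twist":0},{"dx":3.9,"dy":0,"dz":13.9,"twist":0}]'
python3 -m pendant '[{"dx":0.4,"dy":0,"dz":0,"twist":0},{"dx":0.8,"dy":0,"dz":0,"twist":0},{"dx":1.2,"dy":0,"dz":0,"twist":0},{"dx":1.5,"dy":0,"dz":0,"twist":0}]'
python3 meas.py 7 | grep -A1 -E "scene|top | 0?0\.[12]"
```

```text
time: 6.75
eef_pos: [0.498, 0.1889, 0.0763]
tcp_rot: [0.91, 0.415, -0.0, 0.0]
contact_force: [-0.6, -1.2, 0.2]
opening: -0.002
finger_force: 0.5
time: 7.25
eef_pos: [0.5081, 0.2005, 0.0763]
tcp_rot: [0.91, 0.415, 0.0, -0.0]
contact_force: [-0.7, -1.1, -0.0]
opening: -0.002
finger_force: 0.3
scene [1.37  0.151 0.833]
[ 207  203   41   38 1099] rng [ 0.502 -0.313  0.013] [ 0.62  -0.225  0.031]
--
[ 390  215   60   48 1069] rng [0.489 0.165 0.02 ] [0.589 0.269 0.098]
   topslab rect mm [532. 222.] [ 47. 119.] 48.8 583
--
[ 281  274   82   53 2198] rng [ 0.744 -0.04   0.045] [0.81  0.112 0.091]
   topslab rect mm [775.  36.] [131.  56.] 84.6 646
--
[373 303  31  33 684] rng [0.745 0.146 0.014] [0.798 0.198 0.09 ]
   topslab rect mm [784. 177.] [31. 58.] 18.4 120
top [ 0.334 -0.117  1.399]
[ 183  106   61   32 1271] rng [ 0.742 -0.041  0.041] [0.808 0.116 0.094]
   topslab rect mm [774.  38.] [128.  52.] 83.5 108
[150 109  26  27 442] rng [0.74  0.146 0.015] [0.795 0.201 0.094]
   topslab rect mm [768. 173.] [56. 58.] 86.1 53
```

Tipping cleanly (top rising to 0.098). Continuing until it falls.

```bash
python3 -m pendant '[{"dx":0.4,"dy":0,"dz":0,"twist":0},{"dx":0.8,"dy":0,"dz":0,"twist":0},{"dx":1.2,"dy":0,"dz":0,"twist":0},{"dx":1.5,"dy":0,"dz":0,"twist":0},{"dx":1.8,"dy":0,"dz":0,"twist":0}]'
python3 meas.py 8 | grep -A1 -E "scene|390"
```

```text
time: 7.98
eef_pos: [0.5198, 0.214, 0.0763]
tcp_rot: [0.91, 0.415, -0.0, -0.0]
contact_force: [-0.2, 0.3, -0.9]
opening: 0.002
finger_force: 0.0
scene [1.37  0.151 0.833]
[ 207  203   41   38 1095] rng [ 0.501 -0.314  0.013] [ 0.619 -0.226  0.031]
```

```bash
python3 -m pendant '[{"dx":-1,"dy":0,"dz":-4,"twist":0},{"dx":-2,"dy":0,"dz":-9,"twist":0},{"dx":-6,"dy":2,"dz":-14,"twist":0},{"dx":-10,"dy":6,"dz":-14,"twist":0},{"dx":-11,"dy":10,"dz":-14,"twist":0},{"dx":-11,"dy":15,"dz":-14,"twist":0}]'
python3 meas.py 9
```

```text
time: 8.82
eef_pos: [0.5608, 0.0311, 0.217]
tcp_rot: [0.91, 0.414, 0.0, 0.0]
contact_force: [0.4, 0.8, -0.2]
opening: 0.002
finger_force: 0.0
scene [1.37  0.151 0.833]
[ 207  203   41   38 1097] rng [ 0.502 -0.314  0.013] [ 0.62  -0.226  0.031]
   topslab rect mm [ 557. -272.] [120.  86.] 9.8 979
[325 209  23  18 288] rng [ 0.435 -0.023  0.015] [0.492 0.03  0.024]
   topslab rect mm [464.   3.] [57. 61.] 88.4 283
[ 400  234   65   52 1881] rng [0.506 0.193 0.014] [0.627 0.317 0.049]
   topslab rect mm [560. 256.] [ 87. 120.] 49.1 1394
[317 255  11   9  79] rng [ 0.629 -0.008  0.018] [0.637 0.016 0.043]
   topslab rect mm [635.   5.] [ 9. 24.] 9.7 40
[ 281  274   82   53 2083] rng [ 0.745 -0.039  0.045] [0.81  0.112 0.091]
   topslab rect mm [776.  36.] [133.  57.] 85.0 646
[225 283  27  20 287] rng [ 0.781 -0.177  0.018] [ 0.804 -0.123  0.057]
   topslab rect mm [ 794. -150.] [20. 57.] 7.9 86
[373 303  30  34 646] rng [0.745 0.147 0.014] [0.798 0.197 0.09 ]
   topslab rect mm [787. 173.] [24. 55.] 3.1 116
top [ 0.334 -0.117  1.399]
[ 183  106   61   32 1257] rng [ 0.741 -0.041  0.042] [0.808 0.116 0.094]
   topslab rect mm [775.  37.] [130.  55.] 84.4 329
[150 109  26  27 440] rng [0.74  0.146 0.015] [0.795 0.201 0.094]
   topslab rect mm [768. 174.] [58. 57.] 80.9 105
[270 112  24  22  63] rng [ 0.752 -0.182  0.022] [ 0.798 -0.119  0.119]
   topslab rect mm [ 783. -152.] [ 3. 19.] 3.3 7
[ 104  173   46   54 1317] rng [0.497 0.216 0.015] [0.619 0.315 0.053]
   topslab rect mm [559. 258.] [ 86. 116.] 49.1 1005
[ 305  180   37   48 1356] rng [ 0.496 -0.314  0.014] [ 0.614 -0.226  0.034]
   topslab rect mm [ 557. -270.] [116.  85.] 9.2 1057
[212 225  22  22 369] rng [ 0.436 -0.021  0.016] [0.489 0.032 0.028]
   topslab rect mm [463.   6.] [57. 58.] 46.2 343
```

View pics/scene9.png

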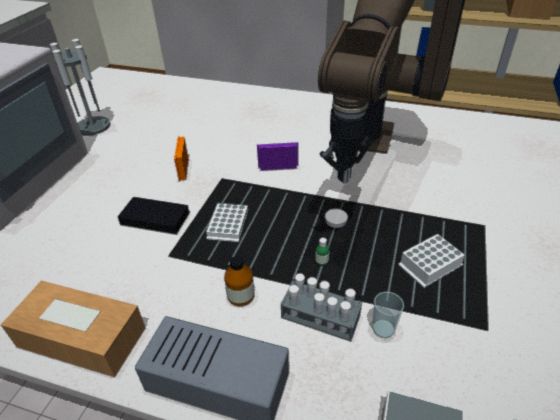

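Both plates lie flat with their wells up, at (228,222) and (432,259), moved about 55 and 65 mm. The other things are in place and the arm is clear.

```bash
python3 -c "
from plant import ctrl
print(ctrl.sign_off())"
```

```text
the job is handed in; nothing more can be done
None
```

Both plates were tipped flat with their wells up using light pushes, nothing else was shifted, and the job is handed in; sign-off gave no verdict.

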